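# Clamp a second pine block at an even gap in a push-pull knob jig

### The arm

A 6-joint arm with a two-finger parallel gripper is mounted at the origin on a cart in front of the work surface, level with it; the furniture and walls round the work are solid. World frame = base frame: x ahead of the robot, y to its left, z up, the work surface at z = 0. Lengths are in m, angles in rad, forces in N, time in s.
With the tool pointing down it reaches from about 0.35 to 0.975 m from the base axis. Payload 4.9 kg.
Tool frame: the origin (TCP) lies on the front face of the gripper's body, between the roots of the fingers; the fingertips stand ctrl.tip_extent ahead of it and the grasp point (between the pads) lies 54 mm ahead of it (ctrl.tip_extent is the distance from the TCP to the fingertips, in m); z points along the fingers, y is the line along which they close (so a half turn about z gives the same grasp; the last joint's range is limited). The gripper opens to 85 mm and grips with 20 to 120 N. Pads are 22 mm wide; open, the fingers measure 114 mm over their backs; the gripper's body (76 mm by 85 mm) begins 54 mm behind the grasp point. The pads swing forward as they close: fully open they stand 13 mm farther back than shut.
Start: joints at [0.994, 0.053, 1.613, -0, 1.476, -0.119], TCP at [0.276, 0.561, 0.304] pointing down, gripper open.
Joint ranges: [-3.01, 3.01], [-1.01, 2.22], [0.06, 2.58], [-1.02, 4.17], [0.09, 2.62], [-3.14, 3.14]. Speed limits (rad/s): [2.57, 2.57, 3.14, 3.14, 3.14, 3.14].

### API

Orientations are given as a rotation vector (axis times angle).
In Python, from station import ctrl gives the robot as it stands.
- The arm moves only by the tool apply_moves, never from a script. Its argument "rows" is one flat list of numbers, 6 for each row, row after row: the shift along the tool's x, y, z normalised to -1 to 1, where 1 is 0.6 m, then the turn, a rotation vector about the tool's x, y, z normalised to -1 to 1, where 1 is 90 degrees. A call has 1 to 20 rows; each row is the pose to reach, as a shift and turn from the pose commanded when the call began, along the tool's axes at that moment; what a row does not reach only later rows make up. A row lasts 1/10 s, in which the tool goes at most 50 mm and 8.59 degrees, less where a joint would pass 70% of its speed; a pose out of reach is approached as far as the arm can. A call with a number of a shift or a turn outside -1 to 1 is refused whole. A call with a gripper value outside its range is refused whole. "grip" is the opening, from 0 (shut) to 1 (fully open), set as the call begins (left out, the last holds). The fingers move at their own pace and stop on an object; "grip_force" is the grip in N (left out, the last holds). Time passes only in rows, so rows that repeat a pose let the fingers close. It gives the time, the measured TCP pose, the force, the opening and the grip force at its end, in the units of the state.
- ctrl.get_obs(): the state, without advancing time (a new reading comes with each control period).
- ctrl.get_image(name): name is "scene" or "side" or "wrist"; returns (picture, depth): 400x640x3 uint8, blue, green, red; 400x640 float32, m along the optical axis (not along the pixel's ray), 0 where there is no reading.
- ctrl.camera_model(name): a dict with "mtx" (3x3 intrinsics, pixels), "R" (3x3) and "t" (3): a world point X has camera coordinates R X + t; the wrist camera has in their place "tool_from_camera" (4x4, takes a point from camera to tool coordinates, whose origin is the TCP and whose axes are the flange's). Camera axes: x right, y down, z forward; pixel columns grow to the right and rows downward; lengths in m; the calibration is good to about 2 mm. A picture is of the moment at which its call begins: read the wrist's pose just before it. camera_model takes no time and is no camera call.
- ctrl.finish_job(): hands the job in; it is judged then, once.
The state is a dict: "t": time; "q": joint angles; "dq": joint speeds; "effort": joint torques, N m; "tool_pos": TCP position; "tool_rot": TCP orientation; "contact_force": force on the tool from outside, world axes, zero at the start; "wrist_torque": the same for the moment, N m; "opening": finger opening in m; "grip_force": force on a finger pad.
Only numpy, scipy, OpenCV 4.12 (cv2) and the standard library are available. Lean on these libraries where they do the work, as an engineer would, in place of code of your own. Each camera call takes 0.05 s, during which the arm holds its last target. There are 200 camera calls.

### The job

First pull the red knob of the clamping jig straight out until it snaps into its open detent. Then take the pine block that stands on end in the plywood caddy, lay it down on its narrow long side clear of the jig and let go of it, and take it again across its thickness to set it on edge in the jig's bay, between the spacer tube and the drawn-back plunger, and let go. Finally push the knob fully in, so that the plunger clamps the block square against the spacer with the tube's even gap to the first block.

Things in the scene. Friction and masses are not known exactly. Their poses are not given: they have to be found in the camera images.
- riser: fixed plywood bench-top riser under the jig, 217 x 340 mm, its top 85 mm above the bench; origin under its middle, on the bench, z up, x and y as the room's. Left of the jig (+y side) an 80 mm strip or more of its top is free
- jig: plywood clamping jig, 193 x 150 mm, fixed on the riser. Origin: underside of its base board (the riser's top), below the middle of the second block's clamped place; x from knob to fence, y along the fence, z up. Second block, clamped: x -18 to 18 mm; spacer 18 to 43; first block 43 to 79; fence from 79. Plunger pad's face: x = -51 with the knob out, -18 when clamping
- bay (a point): top of the jig's 9 mm base board at the second block's clamped place (its footprint: 36 mm along the jig's x, 115 mm along y). End cleats 16 mm high stand 64 mm to either side along y. Knob out, the bay is free from 51 mm towards the knob to 18 mm towards the fence; the blue bracket stands 58 to 102 mm towards the knob, its top 57 mm above this point
- pull_knob (a joint): travel of the red knob along the jig's -x: 0 = fully in (as it starts), 0.036 m = fully out, hard stops at both. It snaps over centre: some 10 to 13 N takes it past mid travel either way, then it snaps to that end and stays; let go before mid travel it springs back
- knob_head (a point): middle of the knob's red mushroom head, a disc 40 mm across and 16 mm thick with its axis along the jig's x and its flat front to the jig's -x; 125 mm above the bench. Moves with the knob
- knob_neck (a point): on the bare steel neck behind the head, 14 mm thick, at the knob's height. Knob in: the clear neck runs from 11 mm towards the head to 13 mm towards the blue bracket of this point, so fingers can come down either side of it and hook behind the head. Moves with the knob
- press_pad: round rubber pad on the plunger's nose, 28 mm across, sprung (1.5 N per mm); it presses on the block. Its origin is the jig's origin when the knob is in
- first_block: pine block, 62 x 115 x 36 mm, already in the jig: loose, on edge (62 mm high, 115 mm along the fence), its back to the fence. Origin: middle of its broad face at the fence; own z points to the knob, own x up, own y along the fence
- spacer: loose offcut of aluminium tube, 25 (wide) x 122 x 36 mm (high), lying on the base board against the first block, along the fence; the blocks, 62 mm high, stand 26 mm above its top, which is the room for a finger behind the second block. Origin: middle of its underside; own x across it, y along it, z up
- block: the second pine block, 62 (own x) x 115 (own y) x 36 mm (own z), 0.09 to 0.18 kg, standing on end (own y up) in the caddy at the start. Origin: middle of one broad face; own z points into the block. Lying on its narrow long side, own x is vertical
- block_mid (a point): centre of the second pine block
- caddy: fixed open plywood box on the bench, 88 (x) x 143 (y) mm, 60 mm high, floor 6 mm; origin under its middle. The block stands loosely in the cell at y = -39.5 mm, its top 121 mm above the bench, its 36 mm thickness roughly along the caddy's y; a roll of black tape lies in the other cell

How it is judged:
On the way, in this order (a step that is already met when the one before it is completed fails the run):
1. the knob is pulled out into its open detent (value of joint pull_knob above 0.032 m), for 0.3 s.
2. the block lies at rest on its narrow long side, clear of the jig, and is let go (angle between the x axis of block and the z axis of jig, either way round below 0.1 rad and contact force between the fingers and block below 0.1 N and contact force between jig and block below 0.05 N and linear speed of block below 0.03 m/s and angular speed of block below 0.3 rad/s), for 0.2 s.
3. the block stands on edge in the bay, let go, with the knob still out (value of joint pull_knob above 0.032 m and x of block_mid in the frame of jig between -0.036 and 0.004 m and y of block_mid in the frame of jig between -0.012 and 0.012 m and z of block_mid in the frame of jig below 0.043 m and angle between the x axis of block and the z axis of jig, either way round below 0.08 rad and contact force between the fingers and block below 0.1 N), for 0.2 s.
At the end, for the whole second after the job is handed in: knob fully in (within 3 mm), pad pressing the block; block on edge in the bay, parallel to the first block (0.03 rad) with the spacer's gap (22.5 to 27 mm); first block upright at the fence (2.5 mm), spacer flat and square between them; all at rest (value of joint pull_knob below 0.003 m and contact force between press_pad and block above 1.5 N and z of block_mid in the frame of first_block between 0.0765 and 0.081 m and angle between the z axis of block and the z axis of first_block, either way round below 0.03 rad and angle between the x axis of each of block, first_block and the z axis of jig, either way round below 0.04 rad and y of block_mid in the frame of jig between -0.012 and 0.012 m and z of block_mid in the frame of jig below 0.042 m and x of first_block in the frame of jig above 0.0765 m and z of spacer in the frame of jig below 0.012 m and angle between the x axis of spacer and the x axis of jig, either way round below 0.04 rad and linear speed of block below 0.01 m/s); the robot touches nothing.
It also fails if it takes over 70 s, if anything falls off the work surface, if the arm or the gripper's body presses on something with over 40 N, if the wrist force passes 120 N, or if a joint passes its speed limit or range.

## Working session

There is one attempt and no reset: what is moved stays moved. The work goes in short steps, Python scripts to look and compute and a tool call to move; the robot and the scene stay as the last step left them, time stands still between calls to the robot, and variables do not carry over. Pictures are saved under pics/ and viewed, at most 10 in all, crops included, and the job is handed in when it is done.

Besides the shell and the picture viewer there is one more tool, called after "Emit:" as name(argument=value, ...) on one line, values as JSON. apply_moves: Moves the arm, as the interface text tells. Its arguments: {"type":"object","properties":{"rows":{"type":"array","items":{"type":"number"}},"grip":{"type":"number"},"grip_force":{"type":"number"}},"required":["rows"]}

```bash
mkdir -p pics; ls; cat > h.py <<'E'
import numpy as np, cv2
from scipy.spatial.transform import Rotation as Rn
from station import ctrl
def snap(name,fn=None):
    o=ctrl.get_obs(); im,d=ctrl.get_image(name); m=ctrl.camera_model(name)
    if fn: cv2.imwrite('pics/'+fn,im)
    K=np.array(m['mtx'])
    if 'R' in m:
        R=np.array(m['R']).T; t=-R@np.array(m['t'])
    else:
        T=np.array(m['tool_from_camera']); Rt=Rn.from_rotvec(o['tool_rot']).as_matrix()
        R=Rt@T[:3,:3]; t=Rt@T[:3,3]+np.array(o['tool_pos'])
    v,u=np.mgrid[:400,:640]
    P=np.stack([(u-K[0,2])/K[0,0]*d,(v-K[1,2])/K[1,1]*d,d],-1)@R.T+t
    P[d==0]=np.nan
    return im,P,o
def move(target_pos,target_rot=None):
    "shift, turn normalised"
    o=ctrl.get_obs(); Rt=Rn.from_rotvec(o['tool_rot'])
    s=Rt.inv().apply(np.array(target_pos)-o['tool_pos'])/0.6
    r=np.zeros(3) if target_rot is None else (Rt.inv()*target_rot).as_rotvec()/(np.pi/2)
    return np.round(s,4),np.round(r,4)
E
python3 - <<'E'
from h import *
o=ctrl.get_obs(); print(o, ctrl.tip_extent)
print(Rn.from_rotvec(o['tool_rot']).as_matrix().round(3))
for n in ['scene','side']:
    im,P,o=snap(n,n+'1.png'); np.save(n+'1.npy',P)
print(ctrl.camera_model('wrist'))
E
```

```text
pics
{'t': 0.0, 'q': array([ 9.94017591e-01,  5.33521489e-02,  1.61428040e+00, -1.79163187e-05,
        1.47601048e+00, -1.19033155e-01]), 'dq': array([ 0.00061683,  0.00025185,  0.00027951,  0.00033193, -0.00042809,
        0.00088814]), 'effort': array([ 1.58744613e-03, -3.93675399e+01, -3.70179427e+01,  3.54300056e-06,
        6.82583079e-03,  7.29922277e-06]), 'tool_pos': array([0.27596625, 0.56024725, 0.30267391]), 'tool_rot': array([-7.12606331e-01, -3.05900328e+00,  3.03665667e-03]), 'contact_force': array([-0.28577524,  0.38101187, -1.02730123]), 'wrist_torque': array([ 0.00300014,  0.03940649, -0.07428081]), 'grip_force': 0.0, 'opening': 0.08505235818470139} 0.0726
[[-0.897  0.442 -0.001]
 [ 0.442  0.897 -0.002]
 [ 0.    -0.002 -1.   ]]
{'mtx': array([[342.26052074,   0.        , 323.445464  ],
       [  0.        , 342.26052074, 195.58924119],
       [  0.        ,   0.        ,   1.        ]]), 'tool_from_camera': array([[ 4.89541539e-04, -9.64181086e-01, -2.65244403e-01,
         6.65842890e-02],
       [ 9.99999681e-01,  3.04514048e-04,  7.38694936e-04,
         6.10763685e-04],
       [-6.31465039e-04, -2.65244680e-01,  9.64180928e-01,
        -7.15043759e-02],
       [ 0.00000000e+00,  0.00000000e+00,  0.00000000e+00,
         1.00000000e+00]])}
```

View pics/scene1.png

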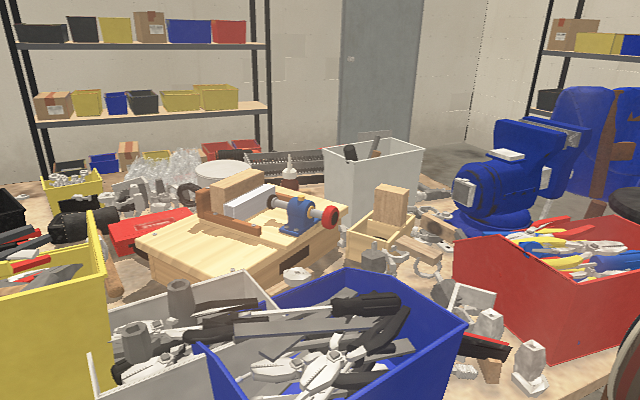

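View pics/side1.png

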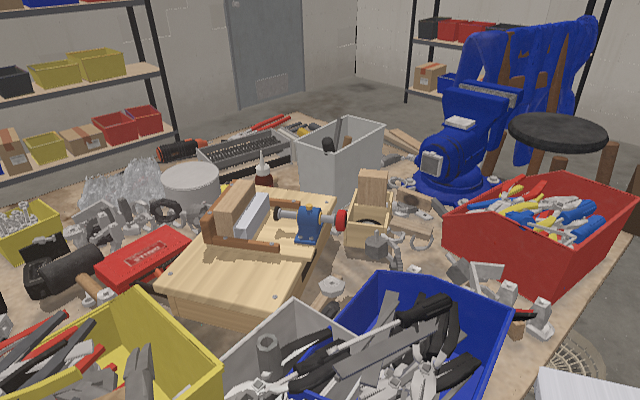

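The scene view shows the red knob at (329,216), the block in the caddy at (390,205) and the jig on its riser at about (240,210). The side view shows the same things at (341,218), (373,188) and (255,215).

```bash
python3 - <<'E'
from h import *
for n,pts in [('scene',dict(knob=(331,216),blocktop=(392,186),blockface=(392,208),first=(237,178),spacer=(250,202),bracket=(297,200),caddyrim=(352,258),caddyrim2=(375,228),riserfar=(150,255))),('side',dict(knob=(342,220),blocktop=(374,171),first=(237,190),spacer=(252,210),caddy=(352,238)))]:
    P=np.load(n+'1.npy')
    for k,(u,v) in pts.items(): print(n,k,P[v,u].round(3))
im=cv2.imread('pics/scene1.png'); P=np.load('scene1.npy')
hsv=cv2.cvtColor(im,cv2.COLOR_BGR2HSV)
for n in ['scene','side']:
    im=cv2.imread(f'pics/{n}1.png').astype(int);P=np.load(n+'1.npy')
    m=(im[...,2]>120)&(im[...,1]<70)&(abs(P[...,2]-.125)<.03)&(P[...,0]>.3)&(P[...,0]<.6)&(abs(P[...,1])<.35)
    q=P[m];print(n,len(q),np.median(q,0),q.min(0),q.max(0))
    # block top
    m=(abs(P[...,2]-.121)<.006)&(P[...,0]<.55)&(P[...,0]>.2)&(im[...,2]>150)&(im[...,0]<150)
    q=P[m]; print('btop',len(q),np.median(q,0),q.min(0),q.max(0))
    m=(abs(P[...,2]-.156)<.004)&(P[...,0]>.4)&(P[...,0]<.8)&(abs(P[...,1])<.5)
    q=P[m]; print('first',len(q), cv2.minAreaRect(q[:,:2].astype(np.float32)) if len(q)>5 else 0)
E
```

```text
scene knob [ 0.472 -0.26   0.133]
scene blocktop [ 0.465 -0.476  0.121]
scene blockface [ 0.447 -0.447  0.087]
scene first [ 0.676 -0.25   0.155]
scene spacer [ 0.633 -0.237  0.123]
scene bracket [ 0.541 -0.258  0.144]
scene caddyrim [ 0.48  -0.354  0.004]
scene caddyrim2 [ 0.474 -0.433  0.039]
scene riserfar [ 0.724 -0.084  0.052]
side knob [ 0.474 -0.252  0.137]
side blocktop [ 0.46  -0.477  0.119]
side first [ 0.68  -0.267  0.157]
side spacer [ 0.645 -0.251  0.128]
side caddy [ 0.478 -0.355  0.022]
scene 102 [ 0.47276491 -0.25699819  0.1236498 ] [ 0.47029528 -0.28545338  0.10819259] [ 0.48351169 -0.24846655  0.14561965]
btop 3047 [ 0.48109146 -0.00067728  0.12060815] [ 0.20013706 -0.77139667  0.11500428] [0.54995066 0.18450307 0.12699816]
first 2718 ((0.5925891399383545, -0.1700875461101532), (0.6708890199661255, 0.2524136006832123), 80.91231536865234)
side 165 [ 0.47845275 -0.25355494  0.13660737] [ 0.47129398 -0.27576972  0.11560285] [ 0.48657569 -0.24655373  0.14521772]
btop 305 [ 0.45333211 -0.45674109  0.12022764] [ 0.20020576 -0.65807114  0.11545247] [0.51998278 0.08391768 0.1268904 ]
first 5258 ((0.6406117677688599, -0.16342192888259888), (0.2558264434337616, 0.6690590381622314), 0.8229272961616516)
```

```bash
python3 - <<'E'
from h import *
D=lambda yaw: Rn.from_euler('z',yaw,degrees=True)*Rn.from_matrix(np.diag([1,-1,-1.]))
print(move([.42,.1,.42],D(77)))
for n in ['scene','side']:
    P=np.load(n+'1.npy'); m=(P[...,0]>.25)&(P[...,0]<.75)&(P[...,1]<-.45)&(P[...,1]>-.8)&(P[...,2]>.16)&(P[...,2]<.5)
    q=P[m]; print(n,len(q),np.percentile(q,[1,50,99],axis=0).round(3).tolist())
E
```

```text
(array([-0.5543, -0.5824, -0.1944]), array([-1.10e-03,  7.00e-04,  8.53e-01]))
scene 2926 [[0.251, -0.795, 0.16], [0.309, -0.666, 0.182], [0.638, -0.452, 0.235]]
side 2703 [[0.251, -0.794, 0.16], [0.31, -0.672, 0.182], [0.638, -0.452, 0.234]]
```

Emit:
apply_moves(rows=[-0.55,-0.58,-0.19,0,0,0.85,-0.55,-0.58,-0.19,0,0,0.85,-0.55,-0.58,-0.19,0,0,0.85,-0.55,-0.58,-0.19,0,0,0.85,-0.55,-0.58,-0.19,0,0,0.85,-0.55,-0.58,-0.19,0,0,0.85,-0.55,-0.58,-0.19,0,0,0.85,-0.55,-0.58,-0.19,0,0,0.85,-0.55,-0.58,-0.19,0,0,0.85,-0.55,-0.58,-0.19,0,0,0.85,-0.55,-0.58,-0.19,0,0,0.85])

```text
t: 1.2
tool_pos: [0.4196, 0.0988, 0.4191]
tool_rot: [2.459, 1.951, 0.002]
contact_force: [0.5, 0.9, -0.1]
opening: 0.0857
grip_force: 0.0
```

```bash
cat >> h.py <<'E'
D=lambda yaw: Rn.from_euler('z',yaw,degrees=True)*Rn.from_matrix(np.diag([1,-1,-1.]))
E
python3 - <<'E'
from h import *
print(move([.55,-.36,.42],D(0)))
E
```

```text
(array([-6.951e-01,  3.858e-01, -1.000e-04]), array([ 1.600e-03, -7.000e-04,  8.538e-01]))
```

Emit:
apply_moves(rows=[-0.695,0.386,0,0,0,0.854,-0.695,0.386,0,0,0,0.854,-0.695,0.386,0,0,0,0.854,-0.695,0.386,0,0,0,0.854,-0.695,0.386,0,0,0,0.854,-0.695,0.386,0,0,0,0.854,-0.695,0.386,0,0,0,0.854,-0.695,0.386,0,0,0,0.854,-0.695,0.386,0,0,0,0.854,-0.695,0.386,0,0,0,0.854,-0.695,0.386,0,0,0,0.854,-0.695,0.386,0,0,0,0.854,-0.695,0.386,0,0,0,0.854,-0.695,0.386,0,0,0,0.854])

```text
t: 2.6
tool_pos: [0.5526, -0.3536, 0.4184]
tool_rot: [3.141, 0.014, 0.001]
contact_force: [-0.0, 0.1, -0.3]
opening: 0.0858
grip_force: 0.0
```

```bash
python3 - <<'E'
from h import *
im,P,o=snap('wrist','w1.png'); np.save('w1.npy',P); print(o['tool_pos'],o['tool_rot'],o['q'])
E
```

```text
[ 0.55264135 -0.35358743  0.41835638] [3.14141202e+00 1.41272362e-02 8.13644957e-04] [-6.82587751e-01  8.34621981e-02  1.39273056e+00  2.14507489e-04
  1.66490507e+00  8.79234651e-01]
```

View pics/w1.png

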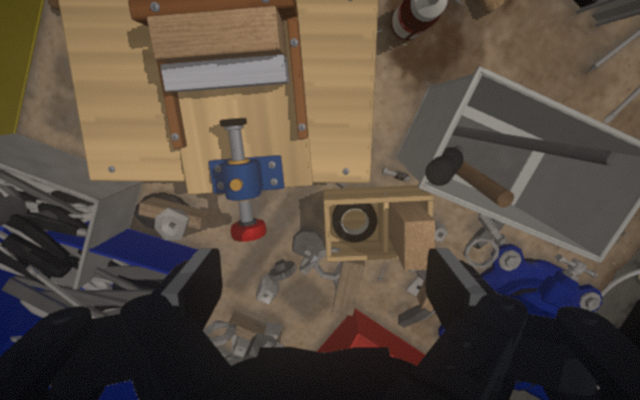

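The wrist view shows the first block at (215,35), spacer (225,72), bracket (240,178), knob head (248,230), caddy (380,228), block (412,235) and the white bin's near corner (425,185). The jig is turned by a few degrees.

```bash
python3 - <<'E'
from h import *
P=np.load('w1.npy'); im=cv2.imread('pics/w1.png').astype(int)
def rect(m,name):
    q=P[m]; r=cv2.minAreaRect(q[:,:2].astype(np.float32)); 
    print(name,len(q),np.round(r[0],4),np.round(r[1],4),round(r[2],2),'z',np.median(q[:,2]).round(4))
def box(u0,u1,v0,v1):
    m=np.zeros(P.shape[:2],bool); m[v0:v1,u0:u1]=1; return m
rect(box(135,300,0,60)&(abs(P[...,2]-.156)<.006),'first')
rect(box(155,295,50,95)&(abs(P[...,2]-.130)<.006),'spacer')
rect(box(380,445,185,275)&(abs(P[...,2]-.121)<.006),'blocktop')
m=box(225,275,210,245)&(im[...,2]>im[...,1]*2)&(P[...,2]>.09); q=P[m]; print('knob',len(q),np.percentile(q,[2,50,98],axis=0).round(4).tolist())
rect(box(300,450,170,280)&(abs(P[...,2]-.060)<.006),'caddy rim')
rect(box(180,300,140,210)&(abs(P[...,2]-.094)<.0)|(box(60,380,0,200)&(abs(P[...,2]-.085)<.004)),'riser')
m=box(205,285,150,205)&(P[...,2]>.11)
q=P[m]; print('bracket',np.percentile(q,[1,50,99],axis=0).round(4).tolist())
m=box(400,640,60,260)&(P[...,2]>.15); q=P[m]; i=np.argmin(q[:,0]+0*q[:,1]); print('bin',q[i], q[np.argmax(q[:,1])],q[:,2].max())
E
```

```text
first 5768 [ 0.6822 -0.2555] [0.049  0.1195] 0.96 z 0.1575
spacer 3541 [ 0.6486 -0.2529] [0.029  0.1226] 5.74 z 0.1315
blocktop 1462 [ 0.4812 -0.4644] [0.0399 0.1065] 85.13 z 0.1222
knob 512 [[0.4754, -0.2875, 0.1249], [0.4843, -0.2734, 0.1421], [0.4897, -0.2536, 0.1466]]
caddy rim 2324 [ 0.4465 -0.4255] [0.1234 0.1996] 8.97 z 0.0602
riser 28371 [ 0.6136 -0.2213] [0.22  0.378] 0.53 z 0.0865
bracket [[0.5133, -0.2835, 0.113], [0.543, -0.2675, 0.141], [0.5701, -0.2464, 0.1531]]
bin [ 0.46604735 -0.64069042  0.16485225] [ 0.56254829 -0.3953884   0.36992159] 0.3753828218331301
```

```bash
python3 - <<'E'
from h import *
print(move([.4825,-.2705,.27],D(5.5)))
E
```

```text
(array([-0.1157, -0.1398,  0.2473]), array([ 0.0002, -0.0004, -0.0555]))
```

Emit:
apply_moves(rows=[-0.116,-0.14,0.247,0,0,-0.055,-0.116,-0.14,0.247,0,0,-0.055,-0.116,-0.14,0.247,0,0,-0.055,-0.116,-0.14,0.247,0,0,-0.055,-0.116,-0.14,0.247,0,0,-0.055,-0.116,-0.14,0.247,0,0,-0.055], grip=0.75)

```text
t: 3.25
tool_pos: [0.4827, -0.2715, 0.2708]
tool_rot: [3.137, 0.148, 0.002]
contact_force: [1.2, -0.8, -0.1]
opening: 0.0642
grip_force: 0.0
```

```bash
python3 - <<'E'
from h import *
im,P,o=snap('wrist','w2.png'); np.save('w2.npy',P); print(o['tool_pos'],o['tool_rot'],o['opening'])
a=im.astype(int)
m=(a[...,2]>a[...,1]*2)&(a[...,2]>60)&(P[...,2]>.1)&(abs(P[...,0]-.48)<.04)&(abs(P[...,1]+.27)<.04)
q=P[m]; print('knob',len(q),np.percentile(q,[1,50,99],axis=0).round(4).tolist())
t=q[q[:,2]>.138]; print(t.mean(0), np.percentile(t,[1,99],axis=0).round(4).tolist())
E
```

```text
[ 0.48266609 -0.27154031  0.2708402 ] [3.13686216e+00 1.48057058e-01 2.02691972e-03] 0.06422230971838822
knob 1556 [[0.4742, -0.287, 0.1236], [0.4836, -0.2691, 0.1423], [0.4897, -0.2506, 0.1471]]
[ 0.48224655 -0.26883342  0.14383985] [[0.4742, -0.2841, 0.1382], [0.4891, -0.2533, 0.1472]]
```

View pics/w2.png

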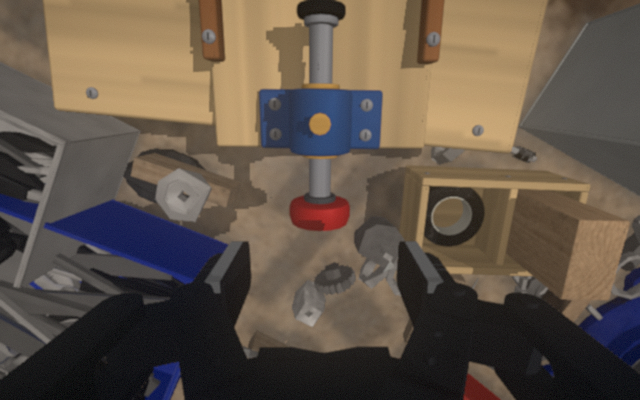

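The wrist view now lines up with the jig. The knob head is at (320,212) and the bracket axis at column 320.

```bash
python3 - <<'E'
from h import *
print(move([.482,-.269,.178],D(5.5)))
E
```

```text
(array([-0.0025, -0.0066,  0.1575]), array([ 0.0021, -0.0022, -0.0013]))
```

Emit:
apply_moves(rows=[-0.002,-0.006,0.08,0,0,0,-0.002,-0.006,0.1575,0,0,0,-0.002,-0.006,0.1575,0,0,0,-0.002,-0.006,0.1575,0,0,0])

```text
t: 3.7
tool_pos: [0.4821, -0.2694, 0.1774]
tool_rot: [3.137, 0.146, 0.003]
contact_force: [1.3, -0.2, -0.1]
opening: 0.0642
grip_force: 0.0
```

Emit:
apply_moves(rows=[0,0,0,0,0,0,0,0,0,0,0,0,0,0,0,0,0,0,0,0,0,0,0,0,0,0,0,0,0,0], grip=0.3, grip_force=70)

```text
t: 4.2
tool_pos: [0.4827, -0.2688, 0.1799]
tool_rot: [3.136, 0.146, 0.008]
contact_force: [-0.7, 4.5, 8.0]
opening: 0.0382
grip_force: 69.6
```

Emit:
apply_moves(rows=[-0.012,0,0,0,0,0,-0.024,0,0,0,0,0,-0.036,0,0,0,0,0,-0.05,0,0,0,0,0,-0.062,0,0,0,0,0,-0.063,0,0,0,0,0])

```text
t: 4.8
tool_pos: [0.4463, -0.2719, 0.1799]
tool_rot: [3.137, 0.145, 0.018]
contact_force: [9.6, 6.8, 3.2]
opening: 0.0378
grip_force: 70.9
```

Emit:
apply_moves(rows=[-0.063,0,0,0,0,0,-0.063,0,0,0,0,0,-0.063,0,0,0,0,0,-0.063,0,0,0,0,0], grip=0.8)

```text
t: 5.2
tool_pos: [0.4065, -0.276, 0.1769]
tool_rot: [3.136, 0.147, 0.004]
contact_force: [0.1, -0.2, -0.3]
opening: 0.0683
grip_force: 0.0
```

```bash
python3 - <<'E'
from h import *
print(ctrl.get_obs()['opening'],ctrl.get_obs()['contact_force']); print(move([.50,-.37,.34],D(5.5)))
E
```

```text
0.06830047783879283 [ 0.12101289 -0.20086272 -0.27338622]
(array([ 0.1411,  0.1712, -0.2711]), array([ 0.0015, -0.0015, -0.0016]))
```

Emit:
apply_moves(rows=[0,0,-0.08,0,0,0,0,0,-0.16,0,0,0,0.14,0.17,-0.27,0,0,0,0.14,0.17,-0.27,0,0,0,0.14,0.17,-0.27,0,0,0,0.14,0.17,-0.27,0,0,0,0.14,0.17,-0.27,0,0,0], grip=1)

```text
t: 5.9
tool_pos: [0.4997, -0.3695, 0.3375]
tool_rot: [3.138, 0.147, 0.0]
contact_force: [0.1, -0.4, 0.2]
opening: 0.0853
grip_force: 0.0
```

```bash
python3 - <<'E'
from h import *
im,P,o=snap('wrist','w3.png'); np.save('w3.npy',P); print(o['tool_pos'],o['tool_rot'],o['opening'],o['q'])
E
```

```text
[ 0.49969625 -0.36948436  0.33748421] [3.13801422e+00 1.47458628e-01 4.36055506e-04] 0.08532206820932922 [-7.56415543e-01  2.66024852e-02  1.58394942e+00  1.19565167e-04
  1.53076474e+00  7.20462971e-01]
```

View pics/w3.png

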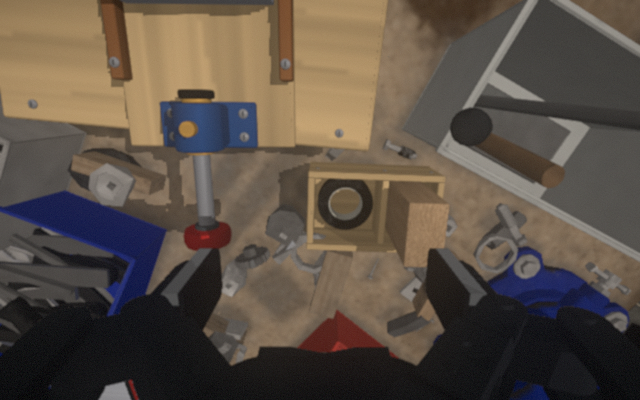

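Knob is out: its head is at (207,235), with the pad drawn back to the bracket at (196,94). The block's top is at about (428,225).

```bash
python3 - <<'E'
from h import *
P=np.load('w3.npy')
m=np.zeros((400,640),np.uint8); m[165:285,375:465]=1; m=((m>0)&(abs(P[...,2]-.1225)<.004)).astype(np.uint8)
n,l,s,c=cv2.connectedComponentsWithStats(m)
k=1+np.argmax(s[1:,4]); q=P[l==k]; print(s[k])
q=q[(q[:,2]>.1205)]
r=cv2.minAreaRect(q[:,:2].astype(np.float32)); print(r,q.mean(0),cv2.boxPoints(r).round(4).tolist())
qs=q[:,:2]-q[:,:2].mean(0); w,V=np.linalg.eigh(qs.T@qs/len(qs)); print(np.sqrt(w*12),V[:,1], np.degrees(np.arctan2(V[1,1],V[0,1])))
m=np.zeros((400,640),bool); m[155:265,295:450]=1; q=P[m&(abs(P[...,2]-.0605)<.004)]
r=cv2.minAreaRect(q[:,:2].astype(np.float32)); print('caddy',r)
E
```

```text
[ 403  201   47   66 2325]
((0.46072664856910706, -0.4648645222187042), (0.06218773126602173, 0.03589741140604019), 4.062420845031738) [ 0.46427591 -0.4628721   0.12229035] [[0.4284000098705292, -0.44920000433921814], [0.4309999942779541, -0.48500001430511475], [0.49300000071525574, -0.4805999994277954], [0.49050000309944153, -0.4447999894618988]]
[0.03343424 0.05878471] [-0.99362463  0.11273908] 173.52676410184057
caddy ((0.44826310873031616, -0.42751988768577576), (0.10710322856903076, 0.14276981353759766), 3.366215229034424)
```

```bash
python3 - <<'E'
from h import *
P=np.load('w1.npy').reshape(-1,3); P=P[~np.isnan(P[:,0])]
r=P[(abs(P[:,2]-.0865)<.002)]
for x in (.55,.6,.65): 
    s=r[abs(r[:,0]-x)<.01]; print(x,np.percentile(s[:,1],[.5,99.5]).round(3))
for y in (-.1,-.14): 
    s=r[abs(r[:,1]-y)<.01]; print(y,np.percentile(s[:,0],[.5,50,99.5]).round(3))
S=np.concatenate([np.load(f).reshape(-1,3) for f in('w1.npy','scene1.npy','side1.npy')]);S=S[~np.isnan(S[:,0])]
print('height map rows x, cols y')
ys=np.arange(-.24,.06,.03)
print(ys.round(2))
for x in np.arange(.3,.74,.03):
    print(round(x,2),[round(float(np.percentile(c[:,2],98)),2) if len(c:=S[(abs(S[:,0]-x)<.015)&(abs(S[:,1]-y)<.015)&(S[:,2]<.25)])>5 else None for y in ys])
Rg=Rn.from_euler('z',4,degrees=True)*Rn.from_euler('y',30,degrees=True)*D(0)
g=np.array([.4607,-.4649,.099]); zc=Rg.as_matrix()[:,2]
print(g-.054*zc, move(g-.054*zc-.08*zc,Rg), Rg.as_matrix().round(3))
E
```

```text
0.55 [-0.667  0.023]
0.6 [-0.604 -0.072]
0.65 [-0.409 -0.072]
-0.1 [0.428 0.634 0.722]
-0.14 [0.416 0.63  0.722]
height map rows x, cols y
[-0.24 -0.21 -0.18 -0.15 -0.12 -0.09 -0.06 -0.03  0.    0.03]
0.3 [0.07, 0.08, 0.06, 0.13, 0.13, 0.12, 0.11, 0.11, 0.11, 0.11]
0.33 [0.03, 0.0, 0.13, 0.13, 0.13, 0.13, 0.12, 0.11, 0.11, 0.11]
0.36 [0.0, 0.0, 0.12, 0.09, 0.1, 0.13, 0.12, 0.12, 0.12, 0.1]
0.39 [0.0, 0.0, 0.1, 0.09, 0.1, 0.11, 0.12, 0.12, 0.12, 0.13]
0.42 [0.0, 0.0, 0.1, 0.1, 0.1, 0.1, 0.11, 0.12, 0.13, 0.13]
0.45 [0.0, 0.0, 0.08, 0.08, 0.06, 0.1, 0.11, 0.11, 0.11, 0.12]
0.48 [0.14, 0.06, 0.08, 0.08, 0.06, 0.11, 0.11, 0.11, 0.12, 0.15]
0.51 [0.14, 0.1, 0.1, 0.08, 0.08, 0.11, 0.11, 0.11, 0.15, 0.15]
0.54 [0.14, 0.1, 0.1, 0.09, 0.09, 0.09, 0.11, 0.11, 0.11, 0.11]
0.57 [0.13, 0.11, 0.11, 0.09, 0.09, 0.09, 0.09, None, 0.0, 0.1]
0.6 [0.14, 0.1, 0.11, 0.09, 0.09, 0.09, 0.09, 0.0, 0.0, 0.0]
0.63 [0.13, 0.13, 0.13, 0.09, 0.09, 0.09, 0.09, 0.0, 0.0, 0.19]
0.66 [0.16, 0.16, 0.13, 0.09, 0.09, 0.09, 0.09, None, 0.0, 0.19]
0.69 [0.16, 0.16, 0.15, 0.09, 0.09, 0.09, 0.09, 0.0, 0.0, 0.16]
0.72 [0.15, 0.15, 0.15, 0.09, 0.09, 0.09, 0.09, 0.02, 0.14, 0.11]
[ 0.48763423 -0.46301658  0.14576537] (array([0.0332, 0.1565, 0.2026]), array([ 0.0035, -0.3329,  0.0152])) [[ 0.864  0.07  -0.499]
 [ 0.06  -0.998 -0.035]
 [-0.5    0.    -0.866]]
```

```bash
python3 - <<'E'
from h import *
S=np.concatenate([np.load(f).reshape(-1,3) for f in('w1.npy','w3.npy','scene1.npy','side1.npy')]);S=S[~np.isnan(S[:,0])]
for x in np.arange(.36,.68,.03):
    c=S[(abs(S[:,0]-x)<.015)&(S[:,2]>.13)&(S[:,2]<.3)&(S[:,1]<-.36)&(S[:,1]>-.8)]
    print(round(x,2),len(c),c[:,1].max().round(3) if len(c) else '',c[:,2].max().round(3) if len(c) else '')
E
```

```text
0.36 403 -0.553 0.165
0.39 0  
0.42 0  
0.45 16 -0.633 0.167
0.48 2972 -0.412 0.3
0.51 5090 -0.41 0.3
0.54 6001 -0.444 0.197
0.57 6091 -0.444 0.198
0.6 4332 -0.463 0.169
0.63 7451 -0.475 0.169
0.66 229 -0.487 0.169
```

```bash
python3 - <<'E'
from h import *
P=np.load('w3.npy')
for u,v in [(445,152),(442,148),(470,105),(500,62),(480,170),(540,202),(600,235),(425,140)]: print(u,v,P[v,u].round(3))
print(move([.5544,-.4602,.2618],Rn.from_euler('z',4,degrees=True)*D(0)))
E
```

```text
445 152 [ 0.541 -0.452  0.166]
442 148 [ 0.544 -0.449  0.166]
470 105 [ 0.574 -0.463  0.167]
500 62 [ 0.623 -0.538  0.037]
480 170 [ 0.53  -0.48   0.165]
540 202 [ 0.511 -0.529  0.166]
600 235 [ 0.49  -0.581  0.166]
425 140 [ 0.544 -0.452  0.115]
(array([0.0778, 0.1606, 0.1247]), array([-0.0006,  0.0004,  0.0154]))
```

```bash
cat >> h.py <<'E'
def T(yaw,tilt): return Rn.from_euler('z',yaw,degrees=True)*Rn.from_euler('y',tilt,degrees=True)*D(0)
def tcp(g,R): return np.array(g)-.054*R.as_matrix()[:,2]
E
python3 - <<'E'
from h import *
R=T(4,-45); p=tcp([.4607,-.4649,.099],R); print(p,move(p+[0,0,.11],R))
E
```

```text
[ 0.42260925 -0.46756356  0.13718377] (array([-0.142 ,  0.1522,  0.1492]), array([-0.0066,  0.5004,  0.0144]))
```

Emit:
apply_moves(rows=[-0.142,0.152,0.149,-0.006,0.5,0.014,-0.142,0.152,0.149,-0.006,0.5,0.014,-0.142,0.152,0.149,-0.006,0.5,0.014,-0.142,0.152,0.149,-0.006,0.5,0.014,-0.142,0.152,0.149,-0.006,0.5,0.014,-0.142,0.152,0.149,-0.006,0.5,0.014,-0.142,0.152,0.149,-0.006,0.5,0.014,-0.142,0.152,0.149,-0.006,0.5,0.014])

```text
t: 6.75
tool_pos: [0.4222, -0.4668, 0.2476]
tool_rot: [-2.876, -0.101, -1.19]
contact_force: [0.1, -0.4, 0.1]
opening: 0.0853
grip_force: 0.0
```

```bash
python3 - <<'E'
from h import *
R=T(4,-45); p=tcp([.4607,-.4649,.099],R); print(move(p,R),ctrl.get_obs()['q'].round(2))
E
```

```text
(array([-0.1295,  0.0013,  0.1307]), array([-0.0004,  0.0006,  0.0003])) [-1.18 -0.02  1.89  0.83  1.14  0.01]
```

Emit:
apply_moves(rows=[-0.045,0,0.045,0,0,0,-0.09,0.001,0.09,0,0,0,-0.129,0.001,0.131,0,0,0,-0.129,0.001,0.131,0,0,0,-0.129,0.001,0.131,0,0,0])

```text
t: 7.25
tool_pos: [0.4239, -0.468, 0.1381]
tool_rot: [-2.875, -0.102, -1.191]
contact_force: [-0.1, 0.3, 0.9]
opening: 0.0851
grip_force: 0.0
```

Emit:
apply_moves(rows=[0,0,0,0,0,0,0,0,0,0,0,0,0,0,0,0,0,0,0,0,0,0,0,0,0,0,0,0,0,0,0,0,0,0,0,0,0,0,0,0,0,0], grip=0.2, grip_force=50)

```text
t: 7.95
tool_pos: [0.4236, -0.4689, 0.1393]
tool_rot: [-2.876, -0.102, -1.195]
contact_force: [-2.1, 2.0, 6.2]
opening: 0.0356
grip_force: 41.9
```

Emit:
apply_moves(rows=[0.04,0,-0.04,0,0,0,0.09,0,-0.09,0,0,0,0.14,0,-0.14,0,0,0,0.19,0,-0.19,0,0,0,0.22,0,-0.22,0,0,0,0.22,0,-0.22,0,0,0])

```text
t: 8.55
tool_pos: [0.4238, -0.4697, 0.3301]
tool_rot: [-2.882, -0.106, -1.2]
contact_force: [0.9, -0.1, -1.0]
opening: 0.0353
grip_force: 42.5
```

```bash
python3 - <<'E'
from h import *
print(ctrl.get_obs()['opening'])
print(move([.45,-.28,.34],T(2,0)))
print(move([.5,-.12,.34],T(0,30)))
im,P,o=snap('scene'); cv2.imwrite('pics/s2.png',cv2.resize(im[100:300,220:500],None,fx=2.5,fy=2.5))
E
```

```text
0.03530497957136945
(array([ 0.0601, -0.3121,  0.0329]), array([-0.0031, -0.5021,  0.0234]))
(array([ 0.1335, -0.5723,  0.1033]), array([ 0.    , -0.8352,  0.0482]))
```

View pics/s2.png

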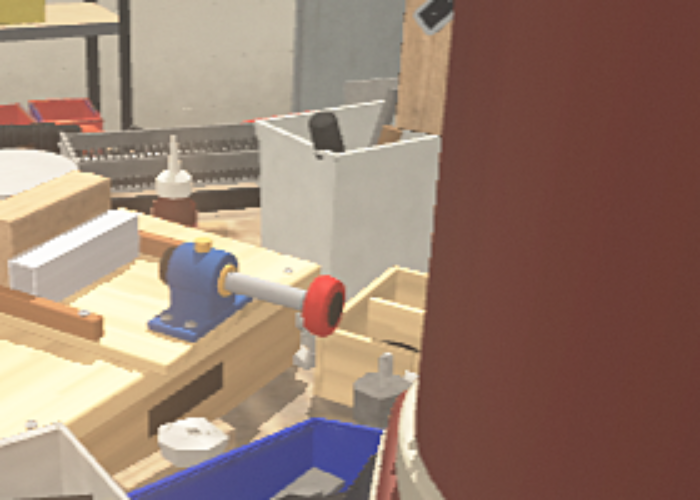

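Emit:
apply_moves(rows=[0.06,-0.312,0.033,0,-0.5,0.023,0.06,-0.312,0.033,0,-0.5,0.023,0.06,-0.312,0.033,0,-0.5,0.023,0.06,-0.312,0.033,0,-0.5,0.023,0.06,-0.312,0.033,0,-0.5,0.023,0.06,-0.312,0.033,0,-0.5,0.023,0.06,-0.312,0.033,0,-0.5,0.023])

```text
t: 9.3
tool_pos: [0.4496, -0.2783, 0.3328]
tool_rot: [-3.125, -0.061, 0.004]
contact_force: [0.3, -0.1, -2.5]
opening: 0.0355
grip_force: 43.2
```

```bash
python3 - <<'E'
from h import *
R=T(0,45);p=tcp([.6225,-.122,.117],R);print(p,move(p+[0,0,.12],R),ctrl.get_obs()['q'])
E
```

```text
[ 0.66068377 -0.122       0.15518377] (array([ 0.3619, -0.2449,  0.0993]), array([-1.000e-04, -4.984e-01,  2.780e-02])) [-0.69931871 -0.18942929  1.7954412   0.01075219  1.54816819  0.83189046]
```

Emit:
apply_moves(rows=[0.362,-0.245,0.1,0,-0.5,0.028,0.362,-0.245,0.1,0,-0.5,0.028,0.362,-0.245,0.1,0,-0.5,0.028,0.362,-0.245,0.1,0,-0.5,0.028,0.362,-0.245,0.1,0,-0.5,0.028,0.362,-0.245,0.1,0,-0.5,0.028,0.362,-0.245,0.1,0,-0.5,0.028,0.362,-0.245,0.1,0,-0.5,0.028])

```text
t: 10.1
tool_pos: [0.6603, -0.1244, 0.2757]
tool_rot: [2.901, -0.006, -1.204]
contact_force: [0.2, -0.1, -1.7]
opening: 0.0355
grip_force: 43.1
```

```bash
python3 - <<'E'
from h import *
R=T(0,45);p=tcp([.6225,-.122,.117],R);print(move(p,R),ctrl.get_obs()['q'])
im,P,o=snap('side'); cv2.imwrite('pics/s3.png',cv2.resize(im[80:300,120:440],None,fx=2.4,fy=2.4))
E
```

```text
(array([ 0.1426, -0.0044,  0.1414]), array([-0.0008,  0.001 , -0.0023])) [-0.24428633  0.54899661  1.16196334 -0.21076308  2.19205643  1.27634369]
```

View pics/s3.png

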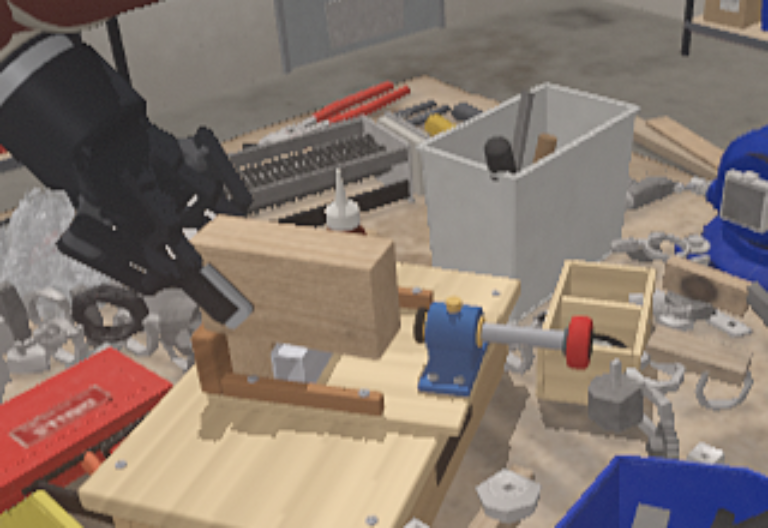

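The block is held level above the free strip, at (300,290) in the crop, with its lower long side facing down.

Emit:
apply_moves(rows=[0.05,-0.002,0.05,0,0,0,0.1,-0.004,0.1,0,0,0,0.12,-0.004,0.12,0,0,0,0.134,-0.004,0.133,0,0,0,0.138,-0.004,0.137,0,0,0,0.14,-0.004,0.139,0,0,0,0.142,-0.004,0.141,0,0,0,0.142,-0.004,0.141,0,0,0])

```text
t: 10.95
tool_pos: [0.6619, -0.121, 0.1588]
tool_rot: [2.901, -0.005, -1.199]
contact_force: [0.3, -0.4, -1.3]
opening: 0.0356
grip_force: 43.2
```

Emit:
apply_moves(rows=[0.0012,0,0.0012,0,0,0,0.0012,0,0.0012,0,0,0,0.0012,0,0.0012,0,0,0])

```text
t: 11.25
tool_pos: [0.6613, -0.1208, 0.1565]
tool_rot: [2.9, -0.005, -1.202]
contact_force: [-0.2, -0.3, -1.0]
opening: 0.0358
grip_force: 43.2
```

Emit:
apply_moves(rows=[0.001,0,0.001,0,0,0,0.002,0,0.002,0,0,0,0.003,0,0.003,0,0,0,0.003,0,0.003,0,0,0])

```text
t: 11.65
tool_pos: [0.6611, -0.1209, 0.1535]
tool_rot: [2.9, -0.005, -1.203]
contact_force: [-0.8, 0.1, -2.1]
opening: 0.0356
grip_force: 43.2
```

Emit:
apply_moves(rows=[0.001,0,0.001,0,0,0,0.002,0,0.002,0,0,0,0.003,0,0.003,0,0,0,0.003,0,0.003,0,0,0])

```text
t: 12.05
tool_pos: [0.6613, -0.1209, 0.1521]
tool_rot: [2.9, -0.005, -1.203]
contact_force: [-0.5, 0.3, 2.6]
opening: 0.0357
grip_force: 43.6
```

Emit:
apply_moves(rows=[0,0,0,0,0,0,0,0,0,0,0,0,0,0,0,0,0,0,0,0,0,0,0,0], grip=0.65)

```text
t: 12.45
tool_pos: [0.6611, -0.1209, 0.1511]
tool_rot: [2.9, -0.005, -1.203]
contact_force: [0.0, 0.1, -0.9]
opening: 0.0555
grip_force: 0.0
```

Emit:
apply_moves(rows=[0,0,-0.04,0,0,0,0,0,-0.1,0,0,0,-0.1,0,-0.25,0,0,0,-0.2,0,-0.3,0,0.25,0,-0.2,0,-0.3,0,0.5,0,-0.2,0,-0.3,0,0.5,0,-0.2,0,-0.3,0,0.5,0,-0.2,0,-0.3,0,0.5,0,-0.2,0,-0.3,0,0.5,0])

```text
t: 13.35
tool_pos: [0.7025, -0.1202, 0.3652]
tool_rot: [3.138, -0.004, 0.007]
contact_force: [-0.3, -0.2, -0.7]
opening: 0.0554
grip_force: 0.0
```

```bash
python3 - <<'E'
from h import *
o=ctrl.get_obs(); print(o['tool_pos'],o['opening'])
im,P,o=snap('wrist','w4.png'); np.save('w4.npy',P); print(o['tool_pos'],o['tool_rot'],o['q'])
def rect(m,name):
    q=P[m]
    if len(q)<20: print(name,len(q));return
    r=cv2.minAreaRect(q[:,:2].astype(np.float32)); print(name,len(q),np.round(r[0],4),np.round(r[1],4),round(r[2],2),'z',np.median(q[:,2]).round(4))
X,Y,Z=P[...,0],P[...,1],P[...,2]
b=(abs(Z-.148)<.004)&(X>.48)&(X<.69)&(Y>-.165)&(Y<-.07); rect(b,'block')
b=(abs(Z-.157)<.004)&(X>.63)&(X<.73)&(Y>-.34)&(Y<-.17); rect(b,'first')
b=(abs(Z-.1305)<.003)&(X>.61)&(X<.69)&(Y>-.34)&(Y<-.17); rect(b,'spacer')
E
```

```text
[ 0.70254053 -0.12021846  0.36521489] 0.05542270159871295
[ 0.70254053 -0.12021846  0.36521489] [ 3.13770551 -0.00370301  0.00725691] [-0.27304325  0.22665666  1.32070613 -0.00249249  1.58873313  1.30006185]
block 3983 [ 0.5881 -0.1204] [0.036  0.1138] 89.39 z 0.1482
first 5391 [ 0.6794 -0.2538] [0.0366 0.1154] 4.88 z 0.1573
spacer 1914 [ 0.6469 -0.2501] [0.1275 0.0506] 74.23 z 0.1313
```

View pics/w4.png

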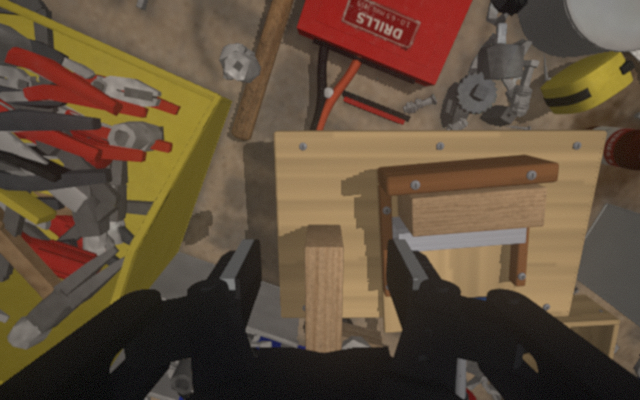

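Block lies on its narrow side at (324,290). First block is at (475,207) and spacer at (463,240), all undisturbed.

```bash
python3 - <<'E'
from h import *
print(move([.588,-.1204,.26],D(-.6)))
E
```

```text
(array([-0.1914,  0.    ,  0.174 ]), array([ 0.0023, -0.002 ,  0.0052]))
```

Emit:
apply_moves(rows=[-0.191,0,0.174,0.002,-0.002,0.005,-0.191,0,0.174,0.002,-0.002,0.005,-0.191,0,0.174,0.002,-0.002,0.005,-0.191,0,0.174,0.002,-0.002,0.005,-0.191,0,0.19,0.002,-0.002,0.005,-0.191,0,0.23,0.002,-0.002,0.005,-0.191,0,0.279,0.002,-0.002,0.005,-0.191,0,0.279,0.002,-0.002,0.005,-0.191,0,0.279,0.002,-0.002,0.005], grip=0.72)

```text
t: 14.3
tool_pos: [0.5908, -0.121, 0.1976]
tool_rot: [3.141, -0.015, -0.003]
contact_force: [0.6, -0.4, 0.2]
opening: 0.0616
grip_force: 0.0
```

Emit:
apply_moves(rows=[0,0,0,0,0,0,0,0,0,0,0,0,0,0,0,0,0,0,0,0,0,0,0,0,0,0,0,0,0,0,0,0,0,0,0,0], grip=0.2, grip_force=50)

```text
t: 14.9
tool_pos: [0.5907, -0.1209, 0.1989]
tool_rot: [3.14, -0.015, 0.003]
contact_force: [1.3, 1.7, 5.2]
opening: 0.0346
grip_force: 51.4
```

Emit:
apply_moves(rows=[0,0,-0.06,0,0,0,0,0,-0.13,0,0,0,0,0,-0.18,0,0,-0.1,0,0,-0.18,0,0,-0.2,0,0,-0.18,0,0,-0.3,0,0,-0.18,0,0,-0.4,0,0,-0.18,0,0,-0.5,0,0,-0.18,0,0,-0.5])

```text
t: 15.7
tool_pos: [0.5891, -0.1206, 0.3037]
tool_rot: [-2.905, -1.192, 0.007]
contact_force: [-0.5, -0.7, -1.4]
opening: 0.0352
grip_force: 50.6
```

```bash
python3 - <<'E'
from h import *
print(move([.6124,-.2557,.30],D(94.9)),ctrl.get_obs()['q'])
E
```

```text
(array([-0.1306,  0.1876,  0.006 ]), array([-0.0028,  0.001 , -0.5586])) [-3.25080586e-01 -5.28014168e-04  1.66746361e+00 -1.41245820e-03
  1.47898072e+00  4.66962417e-01]
```

Emit:
apply_moves(rows=[-0.04,0.06,0.006,-0.003,0,-0.1,-0.08,0.12,0.006,-0.003,0,-0.2,-0.131,0.188,0.006,-0.003,0,-0.3,-0.131,0.188,0.006,-0.003,0,-0.4,-0.131,0.188,0.006,-0.003,0,-0.5,-0.131,0.188,0.006,-0.003,0,-0.559,-0.131,0.188,0.006,-0.003,0,-0.559,-0.131,0.188,0.006,-0.003,0,-0.559])

```text
t: 16.5
tool_pos: [0.6121, -0.2561, 0.3001]
tool_rot: [2.13, 2.308, -0.002]
contact_force: [-0.0, -0.0, -2.1]
opening: 0.0349
grip_force: 50.8
```

```bash
python3 - <<'E'
from h import *
im,P,o=snap('wrist','w5.png'); print(o['tool_pos'],o['tool_rot'])
R=Rn.from_euler('z',-4.9,degrees=True)
j=R.apply(P.reshape(-1,3)-[.6186,-.258,0.085]).reshape(P.shape)
X,Y,Z=j[...,0],j[...,1],j[...,2]
def rect(m,name):
    q=j[m]
    if len(q)<20: print(name,len(q));return
    r=cv2.minAreaRect(q[:,:2].astype(np.float32)); print(name,len(q),np.round(r[0],4),np.round(r[1],4),round(r[2],2),'z',np.median(q[:,2]).round(4))
rect((abs(Z-.072)<.003)&(X>.035)&(X<.085)&(abs(Y)<.075),'first')
rect((abs(Z-.0455)<.003)&(X>.012)&(X<.048)&(abs(Y)<.075),'spacer')
m=(Z>.11)&(Z<.19)&(abs(X)<.05)&(abs(Y)<.08); q=j[m]; print(len(q),q.min(0),q.max(0))
h=cv2.cvtColor(im,cv2.COLOR_BGR2HSV); a=im.astype(int)
m=(a[...,2]>a[...,1]*2)&(a[...,2]>60)&(abs(Y)<.03)&(Z>.03)&(Z<.08); q=j[m]; print('knob',len(q),np.percentile(q,[1,50,99],axis=0).round(4).tolist() if len(q) else 0)
E
```

```text
[ 0.61212103 -0.2560939   0.30011617] [ 2.12986642e+00  2.30802623e+00 -1.77284047e-03]
first 8427 [ 0.0605 -0.0009] [0.115  0.0367] 89.86 z 0.0725
spacer 2881 [0.0311 0.0127] [0.1011 0.0297] 89.53 z 0.0465
23974 [-0.04977524 -0.03261316  0.11000432] [0.04128525 0.055452   0.18999526]
knob 1643 [[-0.1807, -0.0156, 0.0324], [-0.1693, 0.0057, 0.0558], [-0.1657, 0.0205, 0.0617]]
```

View pics/w5.png

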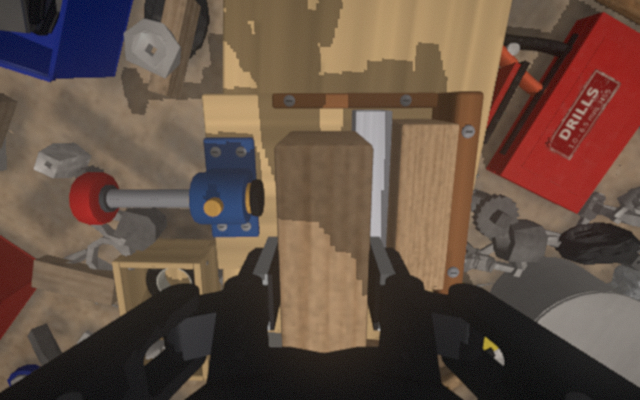

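The held block is lined up over the bay at (325,230), between the pad at (257,197) and the spacer at (372,170).

Emit:
apply_moves(rows=[0,0,0.05,0,0,0,0,0,0.1,0,0,0,0,0,0.125,0,0,0,0,0,0.14,0,0,0,0,0,0.147,0,0,0,0,0,0.15,0,0,0,0,0,0.15,0,0,0])

```text
t: 17.25
tool_pos: [0.6129, -0.2566, 0.2117]
tool_rot: [2.125, 2.309, -0.001]
contact_force: [-0.9, 0.4, -2.3]
opening: 0.035
grip_force: 50.8
```

Emit:
apply_moves(rows=[0,0,0.0015,0,0,0,0,0,0.003,0,0,0,0,0,0.0045,0,0,0,0,0,0.0045,0,0,0])

```text
t: 17.65
tool_pos: [0.6125, -0.2564, 0.208]
tool_rot: [2.126, 2.31, -0.001]
contact_force: [-0.6, -0.1, -0.6]
opening: 0.035
grip_force: 50.9
```

Emit:
apply_moves(rows=[0,0,0.0015,0,0,0,0,0,0.0015,0,0,0,0,0,0.0015,0,0,0])

```text
t: 17.95
tool_pos: [0.6126, -0.2565, 0.2079]
tool_rot: [2.126, 2.31, -0.001]
contact_force: [-2.7, 1.0, 4.8]
opening: 0.0352
grip_force: 51.5
```

Emit:
apply_moves(rows=[0,0,0,0,0,0,0,0,0,0,0,0,0,0,0,0,0,0,0,0,0,0,0,0], grip=0.54)

```text
t: 18.35
tool_pos: [0.6123, -0.2562, 0.2063]
tool_rot: [2.127, 2.311, -0.001]
contact_force: [0.2, 0.2, -0.3]
opening: 0.0461
grip_force: 0.0
```

Emit:
apply_moves(rows=[0,0,-0.02,0,0,0,0,0,-0.06,0,0,0,0,0,-0.12,0,0,0,0,0,-0.18,0,0,0,0,0,-0.22,0,0,0,0,0,-0.22,0,0,0])

```text
t: 18.95
tool_pos: [0.6138, -0.2569, 0.3459]
tool_rot: [2.119, 2.303, 0.003]
contact_force: [-0.1, -0.9, 0.4]
opening: 0.0461
grip_force: 0.0
```

```bash
cat > chk.py <<'E'
from h import *
def chk(fn):
    im,P,o=snap('wrist',fn); print(o['tool_pos'],o['tool_rot'],o['opening'])
    R=Rn.from_euler('z',-4.9,degrees=True)
    j=R.apply(P.reshape(-1,3)-[.6186,-.258,0.085]).reshape(P.shape)
    X,Y,Z=j[...,0],j[...,1],j[...,2]
    def rect(m,name):
        q=j[m]
        if len(q)<20: print(name,len(q));return
        r=cv2.minAreaRect(q[:,:2].astype(np.float32)); print(name,len(q),np.round(r[0],4),np.round(r[1],4),round(r[2],2),'z',np.median(q[:,2]).round(4))
    rect((abs(Z-.072)<.003)&(X>.038)&(X<.085)&(abs(Y)<.075),'first')
    rect((abs(Z-.0455)<.003)&(X>.012)&(X<.048)&(abs(Y)<.075),'spacer')
    rect((abs(Z-.072)<.003)&(X>-.045)&(X<.03)&(abs(Y)<.075),'block')
    a=im.astype(int)
    m=(a[...,2]>a[...,1]*2)&(a[...,2]>60)&(abs(Y)<.03)&(Z>.03)&(Z<.08); q=j[m]; print('knob',len(q),np.percentile(q,[1,50,99],axis=0).round(4).tolist() if len(q) else 0)
E
python3 - <<'E'
from chk import *
chk('w6.png')
jR=Rn.from_euler('z',4.9,degrees=True); k=jR.apply([-.235,.002,0])+[.6186,-.258,0]; print(k)
print(move([k[0],k[1],.30],D(94.9)))
E
```

```text
[ 0.61376776 -0.25688546  0.34594049] [2.11929083 2.30288811 0.00259842] 0.04613316425532616
first 5909 [ 0.0606 -0.0008] [0.1142 0.0366] 89.94 z 0.0725
spacer 4218 [0.032  0.0024] [0.1213 0.0312] 89.81 z 0.0465
block 6360 [-0.0051 -0.0025] [0.1137 0.0361] 89.93 z 0.0724
knob 1129 [[-0.1807, -0.0156, 0.0326], [-0.1699, 0.0051, 0.0561], [-0.1657, 0.0201, 0.0618]]
[ 0.38428802 -0.27608029  0.        ]
(array([-0.0006, -0.3831,  0.0689]), array([ 0.0035,  0.0032, -0.0016]))
```

```bash
python3 - <<'E'
from h import *
jR=Rn.from_euler('z',4.9,degrees=True); k=jR.apply([-.220,.002,0])+[.6186,-.258,0]; print(k)
print(move([k[0],k[1],.28],D(4.9)))
E
```

```text
[ 0.3992332  -0.27479903  0.        ]
(array([-3.000e-04, -3.583e-01,  1.024e-01]), array([ 5.300e-03, -2.000e-04,  9.983e-01]))
```

Emit:
apply_moves(rows=[0,-0.358,0,0.005,0,0.998,0,-0.358,0,0.005,0,0.998,0,-0.358,0,0.005,0,0.998,0,-0.358,0,0.005,0,0.998,0,-0.358,0.102,0.005,0,0.998,0,-0.358,0.102,0.005,0,0.998,0,-0.358,0.102,0.005,0,0.998,0,-0.358,0.102,0.005,0,0.998,0,-0.358,0.102,0.005,0,0.998,0,-0.358,0.102,0.005,0,0.998,0,-0.358,0.102,0.005,0,0.998,0,-0.358,0.102,0.005,0,0.998,0,-0.358,0.102,0.005,0,0.998], grip=0, grip_force=30)

```text
t: 20.3
tool_pos: [0.3979, -0.2736, 0.2763]
tool_rot: [-3.134, -0.137, 0.01]
contact_force: [-0.7, 0.5, 0.5]
opening: -0.0001
grip_force: 0.0
```

```bash
python3 - <<'E'
from h import *
jR=Rn.from_euler('z',4.9,degrees=True); k=jR.apply([-.220,.002,0])+[.6186,-.258,0]
print(move([k[0],k[1],.184],D(4.9)),ctrl.get_obs()['opening'])
E
```

```text
(array([0.003 , 0.0029, 0.1538]), array([-0.0031,  0.0038,  0.0013])) -9.516618353053013e-05
```

Emit:
apply_moves(rows=[0.003,0.003,0.08,-0.003,0.004,0,0.003,0.003,0.153,-0.003,0.004,0,0.003,0.003,0.153,-0.003,0.004,0,0.003,0.003,0.153,-0.003,0.004,0])

```text
t: 20.7
tool_pos: [0.3995, -0.2751, 0.1853]
tool_rot: [-3.138, -0.136, -0.0]
contact_force: [-0.2, -0.3, 0.7]
opening: 0.0002
grip_force: 0.0
```

Emit:
apply_moves(rows=[0.02,0,0,0,0,0,0.035,0,0,0,0,0,0.045,0,0,0,0,0,0.055,0,0,0,0,0,0.065,0,0,0,0,0,0.075,0,0,0,0,0,0.085,0,0,0,0,0,0.095,0,0,0,0,0,0.1,0,0,0,0,0,0.105,0,0,0,0,0,0.105,0,0,0,0,0])

```text
t: 21.8
tool_pos: [0.4611, -0.2701, 0.1861]
tool_rot: [3.138, 0.136, -0.008]
contact_force: [-10.7, 0.7, 6.7]
opening: -0.0003
grip_force: 5.4
```

Emit:
apply_moves(rows=[0.003,0,0,0,0,0,0.006,0,0,0,0,0,0.009,0,0,0,0,0,0.009,0,0,0,0,0])

```text
t: 22.2
tool_pos: [0.4621, -0.2701, 0.1861]
tool_rot: [-3.138, -0.136, 0.03]
contact_force: [-33.5, 0.6, 19.5]
opening: -0.0002
grip_force: 16.7
```

Emit:
apply_moves(rows=[-0.02,0,0,0,0,0,-0.06,0,0,0,0,0,-0.08,0,-0.06,0,0,0,-0.06,0,-0.14,0,0,0,0,0,-0.22,0,0,0,0.07,0,-0.28,0,0,0,0.14,0,-0.28,0,0,0,0.14,0,-0.28,0,0,0,0.14,0,-0.28,0,0,0])

```text
t: 23.1
tool_pos: [0.5523, -0.2616, 0.3534]
tool_rot: [3.138, 0.138, 0.002]
contact_force: [-0.1, -0.1, -0.3]
opening: 0.0
grip_force: 0.0
```

```bash
python3 - <<'E'
from chk import *
chk('w7.png')
E
```

```text
[ 0.55230211 -0.26161994  0.35336796] [3.13781686e+00 1.37735582e-01 1.71829456e-03] 2.1669029836193997e-05
first 7046 [ 0.0566 -0.001 ] [0.1152 0.0286] 89.88 z 0.0725
spacer 4754 [0.0312 0.0027] [0.0251 0.122 ] 0.91 z 0.0465
block 7371 [-0.0004 -0.0028] [0.0354 0.1151] 0.16 z 0.0725
knob 0 0
```

View pics/w7.png

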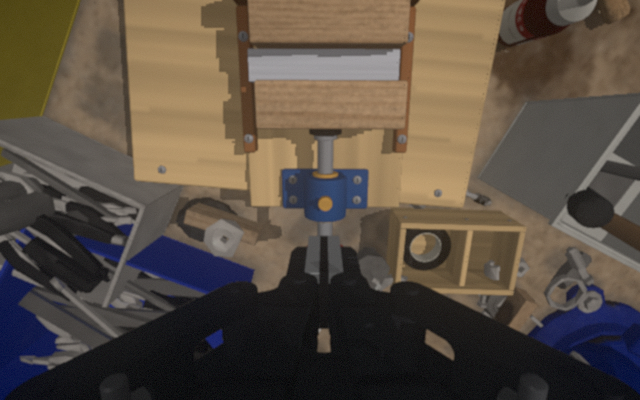

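The block at (330,105) is clamped square against the spacer at (325,65), with the pad on it at (325,132). The robot touches nothing, so I'm handing in.

```bash
python3 -c "
from station import ctrl
print(ctrl.finish_job())"
```

```text
the job is handed in; nothing more can be done
None
```

The job is handed in after about 23 s of the 70 s: knob pulled out, block laid on its narrow side and let go, re-gripped and set in the bay, then knob pushed to its stop; the last view put the block at x ≈ 0, square against the spacer, with the knob head itself hidden by the fingers and no verdict returned.

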